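# Build up the belt idler on its adjusting stud

## Task

Build up the belt idler on the stud of the drive chassis: thread on the spacer first, then the washer, then the flanged bushing with its flange down, each lying fully home on the one below, and let go of the stack. The stud is clamped somewhere along its adjusting slot, and only the slot's place is given, so find the stud by touch or by eye. Leave the other things on the bench where they are.

Things in the scene. Friction and masses are not known exactly. Their poses are not given: they have to be found in the camera images.
- slot (a point): middle of the adjusting slot (a black stripe along y, 51 x 11 mm, no depth) on the plate's top face, z up. A rigid upright steel stud, 10 mm in diameter, rises 54 mm above the plate at x = 0 and an unmeasured y between -12 and +12 mm, different each time. It is clamped fast and may be touched from the side. Its tip narrows to 6 mm over the last 3 mm
- chassis: drive chassis fixed to the bench: bare aluminium plate 12 mm thick, from -105 to +145 mm along x and -85 to +85 mm along y; origin on its underside, straight below the slot's middle, same axes. A dark square motor, 42 x 42 mm, with its shaft 38 mm above the plate, has its centre at x = +112 mm, y = 0. Nothing else but the stud rises over 4 mm from the plate
- spacer_center (a point): centre (half-way up) of the spacer: a plain thick-walled metal tube standing upright, 44 mm outside diameter, 20 mm high, straight hole 13 mm in diameter, same both ways up, z along the hole
- washer_center (a point): centre (half-way up) of the washer: a flat metal ring lying on the bench, 46 mm outside diameter, 7 mm thick, hole 13 mm, same both ways up, z along the hole
- bushing_center (a point): centre (half-way up) of the flanged bushing: metal, 20 mm high in all, standing with its flange down; flange 44 mm in diameter and 4 mm thick at the bottom, above it a round body 30 mm in diameter and 16 mm high, hole 13 mm through; z points up out of the body's end
- nut: a bystander: bare metal hexagon nut lying flat, 30 mm across flats, 14 mm high, its hole plugged (not part of this job); origin at the centre of its underside
- heatsink: a bystander: finned aluminium heat sink, 50 x 50 x 28 mm; origin at the centre of its underside
- screwdriver: a bystander: screwdriver 200 mm long lying on the bench, along its own x
- flux: a bystander: white plastic bottle, 50 mm in diameter, 110 mm high; origin at the centre of its underside
- spool: a bystander: grey disc-shaped spool, solid, 64 mm in diameter, 30 mm high; origin at the centre of its underside
- bin: a bystander: open blue bin, 160 x 110 x 70 mm; origin at the centre of its underside
- spacer: the spacer's body, origin at the centre of its underside
- washer: the washer's body, origin at the centre of its underside
- bushing: the bushing's body, origin at the centre of its underside
There are look-alikes about, which are no part of the job. What is shaped like the bushing but yellow is not meant. What is shaped like the spacer but yellow is not meant.

How it is judged (in metres and radians):
On the way, in this order (a step that is already met when the one before it is completed fails the run):
1. the spacer is on the stud, home on the plate (x of spacer_center in the frame of slot between -0.004 and 0.004 m and y of spacer_center in the frame of slot between -0.014 and 0.014 m and z of spacer_center in the frame of slot between 0.0078 and 0.0122 m and angle between the z axis of spacer_center and the z axis of slot, either way round below 0.06 rad), for 0.2 s.
2. the washer is on the stud, home on the spacer (all of step 1 and x of washer_center in the frame of slot between -0.004 and 0.004 m and y of washer_center in the frame of slot between -0.014 and 0.014 m and z of washer_center in the frame of slot between 0.0213 and 0.0257 m and angle between the z axis of washer_center and the z axis of slot, either way round below 0.06 rad), for 0.2 s.
3. the flanged bushing is on the stud, flange down, home on the washer (all of step 2 and x of bushing_center in the frame of slot between -0.004 and 0.004 m and y of bushing_center in the frame of slot between -0.014 and 0.014 m and z of bushing_center in the frame of slot between 0.0348 and 0.0392 m and angle between bushing_center's own z axis and vertical below 0.06 rad), for 0.2 s.
At the end, for the whole second after the job is handed in: Spacer, washer and bushing (flange down) are threaded on the stud in this order from the plate up, each within 2.2 mm of its seated height, level within 0.06 rad, within 4 mm of the slot's centre line and 14 mm of its middle (so none can stand beside the stud), released and at rest (all of step 3 and linear speed of each of spacer, washer, bushing below 0.01 m/s); the robot touches nothing.
It fails at once if one of the other things on the bench is moved by more than 30 mm (distance of any of nut, heatsink, screwdriver, flux, spool, bin from where it was at the start of the episode above 0.03 m).
It also fails if it takes over 69 s, if anything falls off the work surface, if the arm or the gripper's body presses on something with over 40 N, if the wrist force passes 120 N, or if a joint passes its speed limit or range.

## Robot

A 7-joint arm with a two-finger parallel gripper is mounted at the origin on the work surface. World frame = base frame: x ahead of the robot, y to its left, z up, the work surface at z = 0. Lengths are in mm, angles in rad, forces in N, time in s.
With the tool pointing down it reaches from about 425 to 1025 mm from the base axis. Payload 3.6 kg.
Tool frame: the origin (TCP) lies between the finger pads; the fingertips stand 14 mm ahead of it and the grasp point (between the pads) lies 5 mm behind it; y points along the fingers, z is the direction in which the jaws open and shut, and the axes are right-handed (so a half turn about y gives the same grasp; the last joint's range is limited). The gripper opens to 85 mm and grips with 20 to 120 N. Pads are 22 mm wide; open, the fingers measure 114 mm over their backs; the gripper's body (76 mm by 85 mm) begins 54 mm behind the grasp point. The pads swing forward as they close: fully open they stand 13 mm farther back than shut.
Start: joints at [-1.397, 0.591, 0.048, 1.609, -0.033, 0.943, -0.034], TCP at [191.837, 699.162, 245.302] pointing down, gripper open.
Joint ranges: [-2.69, 2.69], [-0.47, 2.24], [-1.27, 1.36], [0.19, 2.51], [-1.53, 4.68], [0.08, 2.07], [-3.09, 3.09]. Speed limits (rad/s): [2.57, 2.57, 3.14, 3.14, 3.14, 3.14, 3.14].

## Interface

Orientations are given as a unit quaternion [w, x, y, z].
In Python, from bench import arm gives the robot as it stands. Calls block until the motion is done:
- arm.movep(position, orientation): joint-space move of the TCP to a pose.
- arm.servo_line(position, speed=150, orientation=None): straight line of the TCP; orientation=None keeps the orientation; speed is the mean speed in mm/s.
- arm.goto_joints(angles): joint-space move.
- arm.gripper_to(opening, squeeze=None): finger opening in mm; squeeze is the grip in N (None keeps the last); returns when the fingers have stopped.
- arm.dwell(seconds).
- arm.ik(position, orientation): joint angles nearest the present ones, or None.
- arm.read_state(): the state.
- arm.camera(name): name is "side" or "top"; returns a dict with "color" (384x512x3 uint8, red, green, blue), "vfov" (degrees; the focal length in pixels is half the picture's height over the tangent of half this angle, whatever the lens; pixels are square), "cx", "cy" (the principal point, pixels), "k1" (the pictures are not rectified: a ray, as slopes to the right and down, at radius r is drawn at 1 + k1 r^2 times it, then the intrinsics apply), "camera_from_world" (4x4, takes a point from world to camera coordinates). Camera axes: x right, y down, z forward; pixel columns grow to the right and rows downward; lengths in mm; the calibration is good to about 2 mm. A picture is of the moment at which its call begins. There is no depth.
A pose or a line that the arm cannot do raises arm.MotionError and nothing moves.
- arm.close_job(): hands the job in, once; it reports no verdict.
The state is a dict: "time": time; "qpos": joint angles; "qvel": joint speeds; "effort": joint torques, N m; "tool_pos": TCP position; "ee_rot": TCP orientation; "contact_force": force on the tool from outside, world axes, zero at the start; "torque": the same for the moment, N m; "finger_gap": finger opening in mm.
Only numpy, scipy, OpenCV 4.12 (cv2) and the standard library are available. Lean on these libraries where they do the work, as an engineer would, in place of code of your own. Each camera call takes 0.05 s, during which the arm holds its last target.

## Working session

There is one attempt and no reset: what is moved stays moved. The work goes in short steps, each a Python script; the robot and the scene stay as the last script left them, time stands still between calls to the robot, and variables do not carry over. Pictures are saved under pics/ and viewed, and the job is handed in when it is done.

```bash
ls; mkdir -p pics
python3 - <<'E'
from bench import arm
import cv2,numpy as np
s=arm.read_state();print(s)
for n in("top","side"):
    c=arm.camera(n);np.savez(f"{n}0.npz",**c)
    cv2.imwrite(f"pics/{n}0.png",cv2.resize(c["color"][:,:,::-1],(800,600),interpolation=cv2.INTER_CUBIC))
    print({k:v for k,v in c.items() if k!="color"})
E
```

```text
pics
{'time': 0.0, 'qpos': array([-1.39647193,  0.59209409,  0.04829584,  1.60983652, -0.03328565,
        0.94268589, -0.03369217]), 'qvel': array([-0.00196749, -0.00135386,  0.00071113,  0.00354596,  0.00054221,
        0.00147435, -0.0013602 ]), 'effort': array([-1.33104854e-04, -5.48699069e+01,  1.54651791e+00, -1.98126268e+01,
        9.43028892e-03,  8.80429521e-03,  2.16934438e-06]), 'tool_pos': array([191.64159975, 698.38668323, 244.15353088]), 'ee_rot': array([-0.69999786,  0.70156302, -0.09443009,  0.09431483]), 'contact_force': array([ 0.49366931,  0.18798955, -1.00118212]), 'torque': array([-0.0671236 , -0.0192896 , -0.06161949]), 'finger_gap': 85.49735282787225}
{'vfov': 49.46767871026215, 'cx': 255.6080083377949, 'cy': 195.47034078446043, 'k1': 0.013356914812132713, 'camera_from_world': array([[ 1.26587412e-02, -9.99893415e-01,  7.27426921e-03,
        -3.87142290e+01],
       [-9.98361266e-01, -1.30447030e-02, -5.57190983e-02,
         5.60271723e+02],
       [ 5.58080502e-02, -6.55701497e-03, -9.98419985e-01,
         1.47745126e+03],
       [ 0.00000000e+00,  0.00000000e+00,  0.00000000e+00,
         1.00000000e+00]])}
{'vfov': 49.616465676250456, 'cx': 252.22646669327145, 'cy': 190.95461816974125, 'k1': 0.013473507935752915, 'camera_from_world': array([[-9.83389713e-01, -1.81482368e-01,  2.97034135e-03,
         5.60550574e+02],
       [-1.28461174e-01,  6.84338694e-01, -7.17759206e-01,
         1.26039613e+02],
       [ 1.28227921e-01, -7.06218593e-01, -6.96285070e-01,
         1.36617857e+03],
       [ 0.00000000e+00,  0.00000000e+00,  0.00000000e+00,
         1.00000000e+00]])}
```

View pics/top0.png

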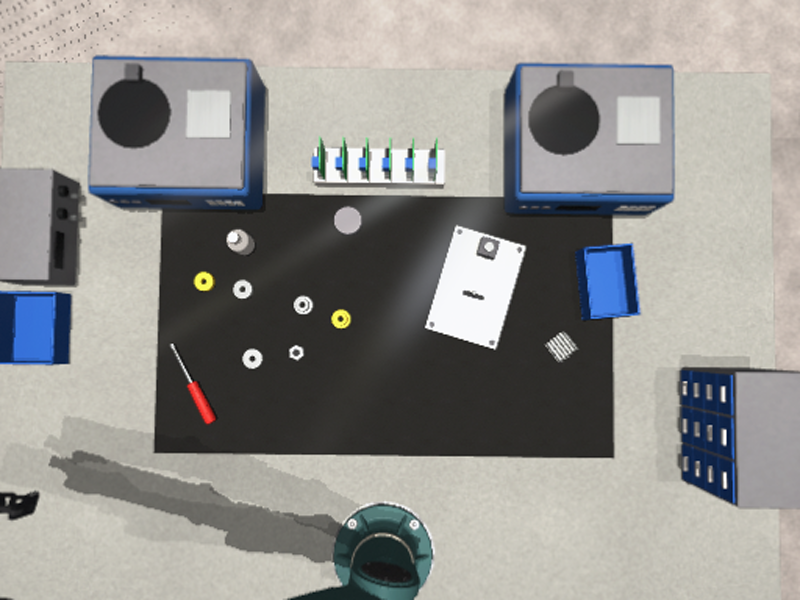

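View pics/side0.png

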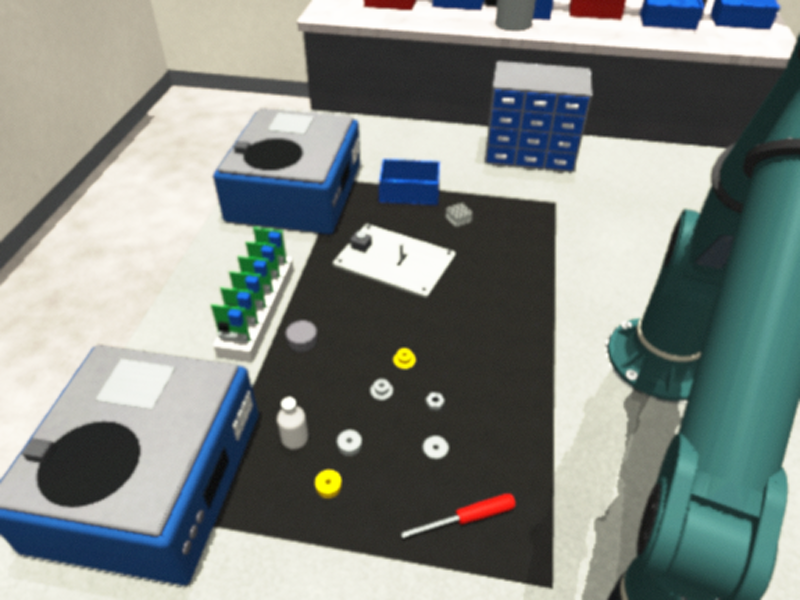

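Run:
```python
import cv2,numpy as np
t=np.load("top0.npz")["color"][:,:,::-1];s=np.load("side0.npz")["color"][:,:,::-1]
z=lambda a,w,h:cv2.resize(np.ascontiguousarray(a),(w,h),interpolation=cv2.INTER_CUBIC)
# parts: top x 95..235,y 140..250 ; 
A=z(t[165:245,120:230],400,291);B=z(t[140:226,268:340],400,478)
C=z(s[215:315,195:305],400,364);D=z(s[140:190,205:295],400,222)
cv2.imwrite("pics/c0.png",np.hstack([np.vstack([A,np.zeros((600-291,400,3),np.uint8)])*1,np.vstack([C,D,np.zeros((14,400,3),np.uint8)])]))
cv2.imwrite("pics/c1.png",B)
```

```text
(no output)
```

View pics/c0.png

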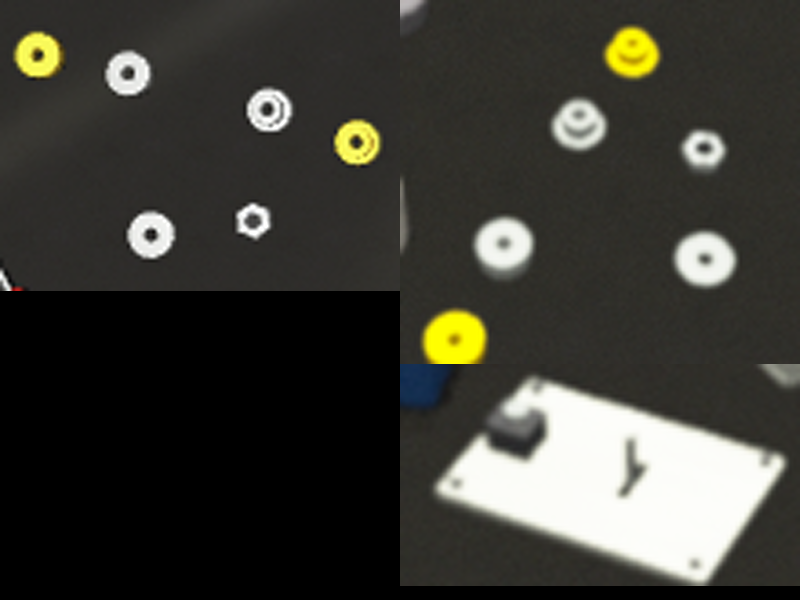

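View pics/c1.png

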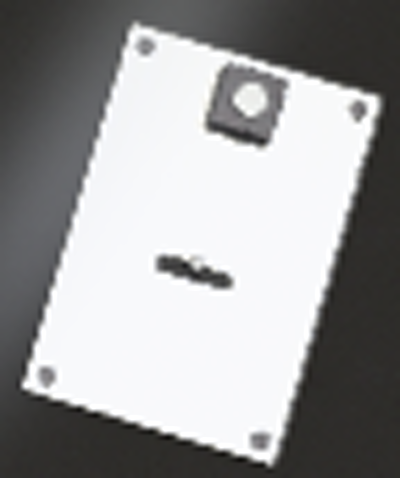

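```bash
cat > h.py <<'E'
import cv2,numpy as np
def intr(c):
    f=192/np.tan(np.radians(float(c["vfov"]))/2);return f,float(c["cx"]),float(c["cy"]),float(c["k1"])
def proj(c,P):
    f,cx,cy,k=intr(c);M=c["camera_from_world"];p=M[:3,:3]@np.asarray(P,float)+M[:3,3]
    a=p[:2]/p[2];a=a*(1+k*(a@a));return a*f+[cx,cy]
def ray(c,uv):
    f,cx,cy,k=intr(c);d=(np.asarray(uv,float)-[cx,cy])/f;a=d.copy()
    for _ in range(20):a=d/(1+k*(a@a))
    M=c["camera_from_world"];R=M[:3,:3];o=-R.T@M[:3,3];return o,R.T@np.array([a[0],a[1],1.])
def cast(c,uv,z):
    o,d=ray(c,uv);return o+d*(z-o[2])/d[2]
def tri(c1,u1,c2,u2):
    A=np.zeros((3,3));b=np.zeros(3)
    for c,u in((c1,u1),(c2,u2)):
        o,d=ray(c,u);d/=np.linalg.norm(d);Q=np.eye(3)-np.outer(d,d);A+=Q;b+=Q@o
    return np.linalg.solve(A,b)
S=4
def blobs(img,lo,hi,roi,thr=110,sat=60):
    x0,y0,x1,y1=roi
    im=cv2.resize(np.ascontiguousarray(img[y0:y1,x0:x1]),None,fx=S,fy=S,interpolation=cv2.INTER_LINEAR)
    m=((im.min(2)>thr)&((im.max(2).astype(int)-im.min(2))<sat)).astype(np.uint8)
    out=[]
    for k in cv2.findContours(m,cv2.RETR_EXTERNAL,cv2.CHAIN_APPROX_NONE)[0]:
        a=cv2.contourArea(k)/S/S
        if lo<a<hi:
            h=cv2.convexHull(k);M=cv2.moments(h)
            cen=np.array([M["m10"],M["m01"]])/M["m00"]
            out.append(((cen+.5)/S-.5+[x0,y0],a,k))
    return out
E
python3 - <<'E'
from h import *
t=dict(np.load("top0.npz"));s=dict(np.load("side0.npz"))
for c,n in((t,"top"),(s,"side")):
    o,_=ray(c,(256,192));print(n,o)
for b in blobs(t["color"],30,300,(105,125,232,250),100):print("T",b[0].round(2),round(b[1]),cast(t,b[0],10).round(1),cast(t,b[0],3.5).round(1))
for b in blobs(s["color"],60,500,(195,215,305,315),75):print("S",b[0].round(2),round(b[1]),cast(s,b[0],10).round(1),cast(s,b[0],3.5).round(1))
for c,r,n in((t,(268,140,340,226),"T"),(s,(205,140,295,190),"S")):
    for b in blobs(c["color"],500,9999,r,150):
        q=cv2.boxPoints(cv2.minAreaRect(b[2])) if n=="T" else cv2.approxPolyDP(b[2],12,True)[:,0]
        q=(q+.5)/S-.5+[r[0],r[1]]
        w=np.array([cast(c,u,12) for u in q]);print(n,b[1],q.round(1).tolist());print(w.round(1)[:,:2].tolist())
        print("sides",[round(float(np.linalg.norm(w[i]-w[i-1])),1) for i in range(len(w))],w.mean(0))
E
```

```text
top [ 477.38998639  -21.71385434 1506.61631462]
side [ 392.24862699  980.29697081 1040.05080939]
T [161.07 229.11] 130 [436.3 304.6  10. ] [436.1 306.    3.5]
T [189.21 225.22] 69 [451.4 204.6  10. ] [451.3 205.6   3.5]
T [115.25 231.51] 47 [425.8 467.2  10. ] [425.6 469.3   3.5]
T [193.62 194.78] 118 [560.6 191.1  10. ] [561.  192.    3.5]
T [154.77 184.69] 119 [595.1 331.2  10. ] [595.6 332.7   3.5]
T [151.76 153.47] 163 [707.9 344.9  10. ] [708.9 346.5   3.5]
T [222.16 140.53] 247 [758.7  92.   10. ] [759.9  92.5   3.5]
S [278.36 285.74] 222 [436.7 307.5  10. ] [437.  303.2   3.5]
S [223.09 282.21] 225 [596.  325.1  10. ] [597.3 321.    3.5]
S [278.01 255.82] 115 [452.3 202.   10. ] [452.7 197.1   3.5]
S [243.77 248.9 ] 178 [560.8 195.1  10. ] [561.9 190.2   3.5]
T 3230.625 [[271.1, 209.7], [291.1, 143.2], [336.8, 156.9], [316.8, 223.4]]
[[510.7, -87.8], [752.0, -157.4], [704.3, -323.0], [463.7, -252.0]]
sides [170.8, 251.2, 172.4, 250.8] [ 607.65841369 -205.02250892   12.        ]
S 1877.78125 [[213.1, 167.6], [272.6, 188.6], [290.6, 161.6], [233.9, 143.6], [227.6, 149.9], [237.1, 151.4], [234.6, 159.9], [222.1, 156.4]]
[[749.4, -159.5], [512.1, -87.6], [466.2, -248.4], [703.9, -317.9], [719.6, -274.0], [680.7, -271.7], [679.4, -218.9], [731.6, -230.6]]
sides [73.4, 248.0, 167.2, 247.6, 46.6, 38.9, 52.8, 53.5] [ 655.34529216 -226.09051541   12.        ]
```

Run:
```python
from h import *
t=dict(np.load("top0.npz"));s=dict(np.load("side0.npz"))
a=np.radians(-16.1);X=np.array([np.cos(a),np.sin(a),0]);Y=np.array([-X[1],X[0],0]);o=np.array([588.4,-199.5,12])
print("slot px",proj(t,o),proj(s,o))
for y in(-12,-6,0,6,12):
    b=o+Y*y;p=b+[0,0,54];print(y,proj(t,b).round(1),proj(t,p).round(1),proj(s,b).round(1),proj(s,p).round(1))
A=cv2.resize(t["color"][175:200,288:320,::-1],(800,600)[:1]+(625,),interpolation=cv2.INTER_NEAREST)[:600]
B=cv2.resize(s["color"][150:180,240:270,::-1],(600,600),interpolation=cv2.INTER_NEAREST)
cv2.imwrite("pics/st.png",A);cv2.imwrite("pics/ss.png",B)
```

```text
slot px [302.39185701 188.45687017] [257.01996585 165.96896707]
-12 [305.6 189.4] [307.6 188.3] [258.4 164.1] [258.6 153.1]
-6 [304.  188.9] [305.9 187.8] [257.7 165. ] [257.9 154. ]
0 [302.4 188.5] [304.3 187.3] [257. 166.] [257.2 154.9]
6 [300.8 188. ] [302.6 186.8] [256.3 166.9] [256.5 155.8]
12 [299.2 187.5] [300.9 186.3] [255.6 167.8] [255.7 156.7]
```

View pics/st.png

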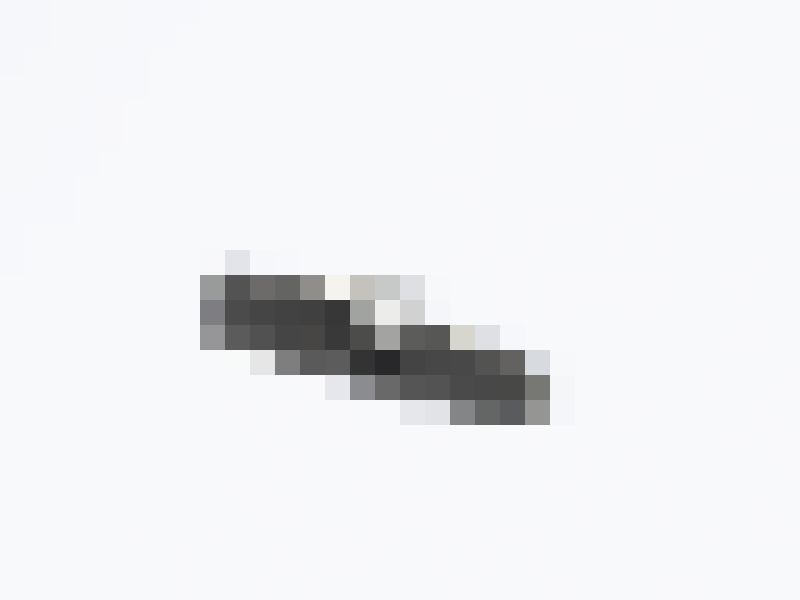

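View pics/ss.png

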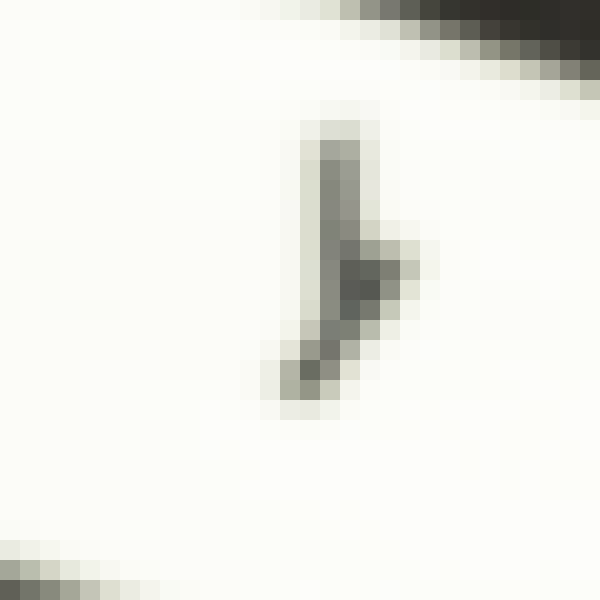

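```bash
cat > r.py <<'E'
import numpy as np
from scipy.spatial.transform import Rotation
from bench import arm
def q(phi):
    c,s=np.cos(phi),np.sin(phi)
    R=np.array([[s,0,c],[-c,0,s],[0,-1,0]])
    x,y,z,w=Rotation.from_matrix(R).as_quat();return np.array([w,x,y,z])
def phi_now():
    w,x,y,z=arm.read_state()["ee_rot"];R=Rotation.from_quat([x,y,z,w]).as_matrix();return np.arctan2(R[1,2],R[0,2]),R[:,1]
def st(tag=""):
    s=arm.read_state();print(tag,"t%.2f"%s["time"],"p",s["tool_pos"].round(2),"F",s["contact_force"].round(1),"gap %.2f"%s["finger_gap"],flush=True);return s
E
python3 - <<'E'
from r import *
print(phi_now()); a=np.radians(-16.1)
for n,p in(("stud",(589.8,-194.7,47)),("sp",(595,331,16)),("wa",(436,305,12)),("bu",(561,192,20))):
    for d in(0,90,180,-90):
        j=arm.ik(p,q(a+np.radians(d)));print(n,d,None if j is None else j.round(2))
E
```

```text
(np.float64(1.3030407509720705), array([-4.50444493e-04, -2.01379626e-03, -9.99997871e-01]))
stud 0 [ 0.07  0.75  0.25  1.97 -0.39  0.47  0.32]
stud 90 [ 0.28  0.73 -0.04  1.96  0.07  0.46  1.47]
stud 180 [ 0.51  0.76 -0.38  1.95  0.53  0.54  2.62]
stud -90 [-0.26  0.91  0.8   1.98 -1.02  0.72 -0.67]
sp 0 [-0.72  0.84  0.22  1.83 -0.33  0.51 -0.56]
sp 90 [-0.58  0.82  0.    1.82 -0.01  0.5   0.72]
sp 180 [-0.37  0.84 -0.31  1.81  0.44  0.56  1.9 ]
sp -90 [-1.21  1.25  1.18  1.85 -1.34  1.12 -1.34]
wa 0 [-0.82  0.75  0.18  2.17 -0.48  0.26 -0.5 ]
wa 90 [-0.7   0.73  0.    2.16 -0.01  0.24  0.6 ]
wa 180 [-0.55  0.74 -0.2   2.16  0.48  0.29  1.69]
wa -90 [-0.3   0.8  -0.54  2.15  0.97  0.47  2.81]
bu 0 [-0.59  0.78  0.26  2.03 -0.5   0.39 -0.21]
bu 90 [-0.42  0.75  0.03  2.03 -0.05  0.36  0.93]
bu 180 [-0.21  0.77 -0.28  2.02  0.49  0.42  2.  ]
bu -90 [-0.92  0.94  0.79  2.05 -1.15  0.69 -1.19]
```

Run:
```python
from r import *
a=np.radians(-16.1)
st()
arm.movep((589.8,-194.7,150),q(a+np.pi/2));st("above")
arm.gripper_to(50,20);st("g50")
arm.servo_line((589.8,-194.7,47),speed=150);st("down")
arm.gripper_to(0,20);st("pinch");arm.dwell(.1);st("pinch2")
```

```text
t0.10 p [191.64 698.44 244.24] F [ 0.4 -0.3 -0.5] gap 85.37
above t3.52 p [ 590.3  -193.65  150.03] F [ 0.7 -0.4 -0.3] gap 85.11
g50 t3.97 p [ 589.8  -194.63  150.02] F [-0.5  0.3 -0.5] gap 49.91
down t4.80 p [ 590.37 -195.03   47.57] F [ 0.5 -0.6 -0.1] gap 50.02
pinch t5.24 p [ 590.26 -195.27   47.92] F [-0.7 -0.4  6.1] gap 9.36
pinch2 t5.34 p [ 590.25 -195.21   47.9 ] F [-1.2 -0.2  6.1] gap 9.10
```

Run:
```python
from r import *
a=np.radians(-16.1)
arm.gripper_to(40)
arm.movep((589.8,-194.7,47),q(a));st("rot")
arm.gripper_to(0,20);st("pinch");arm.dwell(.1);st("pinch2")
arm.gripper_to(40);arm.dwell(.05);st("open")
```

```text
rot t6.74 p [ 589.7  -194.55   46.86] F [-0.2 -0.4 -0.4] gap 40.15
pinch t7.12 p [ 589.92 -194.95   47.06] F [ 0.5 -0.9 -1.4] gap 9.35
pinch2 t7.22 p [ 589.91 -194.98   47.04] F [0.  0.8 0.1] gap 9.00
open t7.67 p [ 589.73 -194.65   47.  ] F [0.3 0.1 0.8] gap 40.30
```

Run:
```python
from r import *
a=np.radians(-16.1)
arm.servo_line((589.8,-194.7,110),speed=250)
arm.movep((595.2,331.3,75),q(a+np.pi/2));st("above")
arm.gripper_to(62)
arm.servo_line((595.2,331.3,17),speed=150);st("down")
arm.gripper_to(0,20);st("grip");arm.dwell(.1);st()
arm.gripper_to(62);st("open")
arm.movep((595.2,331.3,17),q(a));st("rot")
arm.gripper_to(0,40);st("grip");arm.dwell(.1);st()
```

```text
above t9.97 p [596.37 328.61  75.28] F [-1.1  0.4  0.1] gap 39.92
down t10.85 p [595.3  331.16  16.82] F [0.2 0.2 0.3] gap 62.03
grip t11.15 p [596.23 331.43  18.41] F [ 0.2 -0.   4.2] gap 43.58
 t11.25 p [596.2  331.45  18.39] F [-1.  -1.1  5.5] gap 43.19
open t11.57 p [594.87 331.48  16.73] F [-0.2  0.2  0.1] gap 62.17
rot t12.65 p [595.   331.27  16.79] F [-0.1 -0.3  0.4] gap 61.98
grip t12.96 p [595.47 331.07  17.42] F [ 0.2 -0.1  2.5] gap 42.08
 t13.06 p [595.46 331.06  17.43] F [-1.1 -0.3  3.7] gap 42.57
```

```bash
cat >> r.py <<'E'
SX,SY=589.9,-195.1
def place(zhome,off,phi,hold=0.1):
    """off = TCP z minus part bottom; lower on the stud until home or force"""
    arm.movep((SX,SY,66+12+off),q(phi));arm.dwell(.15);s=st("above stud")
    cx,cy=SX,SY
    z=66+5+off
    arm.servo_line((cx,cy,z),speed=100)
    f0=arm.read_state()["contact_force"]
    while z>zhome+off-1.5:
        z-=6 if z>zhome+off+8 else 2
        arm.servo_line((cx,cy,z),speed=60)
        s=arm.read_state();F=s["contact_force"]-f0
        print("z%.1f"%z,s["tool_pos"].round(1),F.round(1),"%.2f"%s["time"],flush=True)
        if F[2]>12: print("contact");return s
    return s
E
python3 - <<'E'
from r import *
a=np.radians(-16.1)
arm.servo_line((595.2,331.3,110),speed=250)
place(12,17.3,a);st()
E
```

```text
above stud t15.64 p [ 590.56 -193.62   95.12] F [ 0.4 -1.1 -0.9] gap 42.46
z82.3 [ 589.6 -195.    81.8] [-0.4 -0.8  0.5] 16.14
z76.3 [ 589.7 -195.    75.9] [-0.  -0.6 -0.2] 16.39
z70.3 [ 589.7 -195.    69.8] [-0.6 -0.4 -0.3] 16.64
z64.3 [ 589.7 -195.1   63.9] [ 0.1 -0.3  0.2] 16.89
z58.3 [ 589.7 -195.1   57.9] [-0.   0.4  0.4] 17.14
z52.3 [ 589.8 -195.1   51.9] [ 0.4 -0.1 -0.3] 17.39
z46.3 [ 589.8 -195.1   45.9] [ 0.2  0.2 -0.3] 17.64
z40.3 [ 589.8 -195.1   39.9] [ 0.8  0.1 -1. ] 17.89
z34.3 [ 589.8 -195.1   33.9] [ 1.3 -0.1  0.2] 18.14
z32.3 [ 590.  -195.1   32.2] [ 0.7 -0.1 -0.6] 18.39
z30.3 [ 590.  -195.1   30.2] [ 0.4  1.  -0.3] 18.64
z28.3 [ 590.1 -195.1   29.4] [-0.6  1.9  8.4] 18.89
z26.3 [ 590.1 -195.2   29.2] [-3.6  4.  20.2] 19.14
contact
 t19.14 p [ 590.12 -195.16   29.22] F [-3.9  4.6 19. ] gap 42.37
```

Run:
```python
from r import *
a=np.radians(-16.1)
arm.servo_line((SX,SY,29.3),speed=60)
arm.gripper_to(62);arm.dwell(.05);st("released")
arm.servo_line((SX,SY,115),speed=250)
w=(436.4,305.2)
arm.movep((*w,60),q(a+np.pi/2));st("above")
arm.gripper_to(56)
arm.servo_line((*w,18),speed=150)
for z in(16,14,13):
    arm.servo_line((*w,z),speed=40);s=st("d%g"%z)
    if s["contact_force"][2]>4:break
arm.gripper_to(0,20);st("grip");arm.dwell(.1);st()
```

```text
released t19.77 p [ 589.78 -195.48   29.1 ] F [-0.5 -0.1 -0.1] gap 62.39
above t22.16 p [437.71 303.89  60.21] F [-0.2 -0.8 -0.6] gap 62.21
d16 t23.07 p [436.75 305.46  16.62] F [ 0.2 -0.6  0.2] gap 56.14
d14 t23.32 p [436.41 305.3   14.13] F [-0.3  0.9  0. ] gap 55.93
d13 t23.57 p [436.33 305.21  12.95] F [-0.1 -0.3  0.7] gap 55.97
grip t23.84 p [436.4  305.16  13.28] F [ 0.  -0.   4.4] gap 44.78
 t23.94 p [436.4  305.21  13.25] F [-1.1 -0.4  4.9] gap 44.68
```

Run:
```python
from r import *
import cv2
a=np.radians(-16.1)
w=(436.4,305.2)
arm.gripper_to(58)
arm.movep((*w,13),q(a));st("rot")
arm.gripper_to(0,40);arm.dwell(.1);st("grip")
arm.servo_line((*w,115),speed=250);st("up")
arm.movep((SX,SY,115),q(a));st("over")
for n in("top","side"):
    c=arm.camera(n);im=c["color"][:,:,::-1]
    r=im[135:230,265:345] if n=="top" else im[110:200,200:300]
    cv2.imwrite(f"pics/w_{n}.png",cv2.resize(np.ascontiguousarray(r),None,fx=6,fy=6,interpolation=cv2.INTER_CUBIC))
```

```text
rot t25.31 p [436.27 305.13  12.86] F [-0.2  1.  -0.2] gap 57.90
grip t25.70 p [436.43 305.02  13.51] F [-1.5  0.2  5.4] gap 43.12
up t26.26 p [435.99 305.45 114.78] F [ 0.1  1.1 -1. ] gap 43.14
over t28.15 p [ 590.3  -193.08  114.48] F [-0.1  0.  -0.2] gap 43.47
```

View pics/w_side.png

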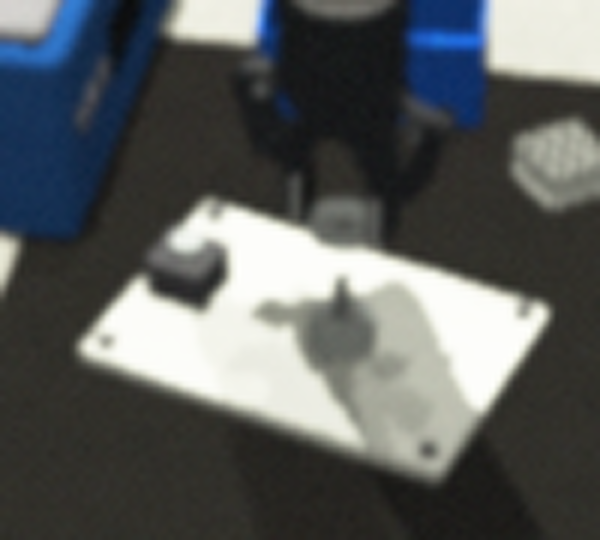

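Run:
```python
from r import *
a=np.radians(-16.1)
place(32,13.5,a);st()
```

```text
above stud t28.65 p [ 590.21 -195.17   92.18] F [ 0.1  0.1 -1.1] gap 42.93
z78.5 [ 589.7 -194.9   78.1] [ 1.2 -0.2 -0.5] 29.15
z72.5 [ 590.  -194.1   71.9] [ 1.6  1.2 -1.8] 29.40
z66.5 [ 590.  -194.1   65.8] [ 2.   2.4 -2.7] 29.65
z60.5 [ 590.1 -194.2   59.8] [ 1.9  3.7 -1.6] 29.90
z54.5 [ 590.  -194.2   54. ] [ 1.9  4.5 -3.6] 30.15
z48.5 [ 590.1 -194.2   48.2] [ 1.9  4.1 -2.6] 30.40
z46.5 [ 590.2 -194.3   46.6] [2.3 4.5 0.5] 30.65
z44.5 [ 590.3 -194.2   45.5] [1.1 5.6 6. ] 30.90
z42.5 [ 590.3 -194.3   45.3] [-1.4  8.2 17.7] 31.15
contact
 t31.15 p [ 590.3  -194.26   45.34] F [-1.8  9.  17.1] gap 43.58
```

Run:
```python
from r import *
import cv2
a=np.radians(-16.1)
arm.servo_line((SX,SY,45.4),speed=60)
arm.gripper_to(62);arm.dwell(.05);st("released")
arm.servo_line((SX,SY,115),speed=250)
w=(560.8,191.9)
arm.movep((*w,70),q(a+np.pi/2));st("above")
c=arm.camera("side");im=c["color"][:,:,::-1]
cv2.imwrite("pics/b_side.png",cv2.resize(np.ascontiguousarray(im[110:200,200:300]),None,fx=6,fy=6,interpolation=cv2.INTER_CUBIC))
arm.gripper_to(48)
arm.servo_line((*w,20.5),speed=130);st("down")
arm.gripper_to(0,20);arm.dwell(.1);st("grip")
arm.gripper_to(48)
arm.movep((*w,20.5),q(a));st("rot")
arm.gripper_to(0,40);arm.dwell(.1);st("grip")
```

```text
released t31.77 p [ 589.5  -196.61   45.67] F [ 0.3  0.1 -0.1] gap 61.68
above t33.65 p [561.45 189.84  70.07] F [-0.1 -0.2 -1.1] gap 62.11
down t34.52 p [560.82 191.63  20.33] F [ 0.1  0.2 -0.4] gap 47.76
grip t34.92 p [561.53 191.97  21.41] F [ 0.2 -0.4  6.2] gap 29.25
rot t36.37 p [560.64 191.89  20.34] F [ 0.3 -0.5 -0.1] gap 47.49
grip t36.77 p [561.08 191.65  20.82] F [-0.2 -0.2  2.6] gap 27.66
```

View pics/b_side.png

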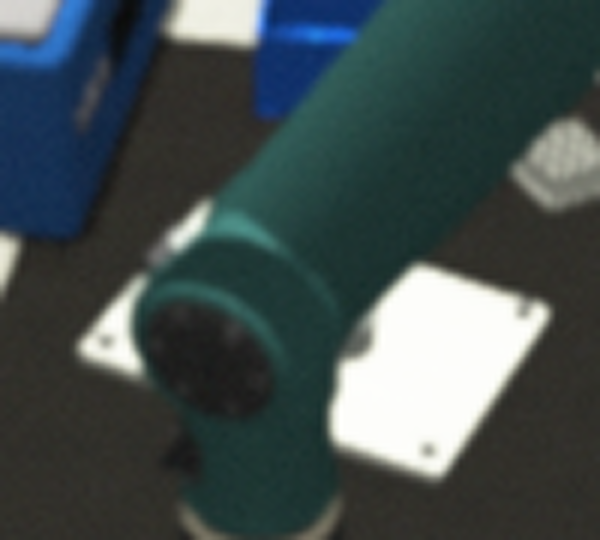

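Run:
```python
from r import *
import cv2
a=np.radians(-16.1)
w=(560.8,191.9)
arm.servo_line((*w,125),speed=250)
arm.movep((SX,SY,125),q(a));arm.dwell(.2);st("over")
c=arm.camera("side");im=c["color"][:,:,::-1]
cv2.imwrite("pics/b2_side.png",cv2.resize(np.ascontiguousarray(im[110:200,200:300]),None,fx=6,fy=6,interpolation=cv2.INTER_CUBIC))
```

```text
over t38.98 p [ 590.46 -193.38  124.73] F [ 0.6  0.7 -1.4] gap 27.64
```

View pics/b2_side.png

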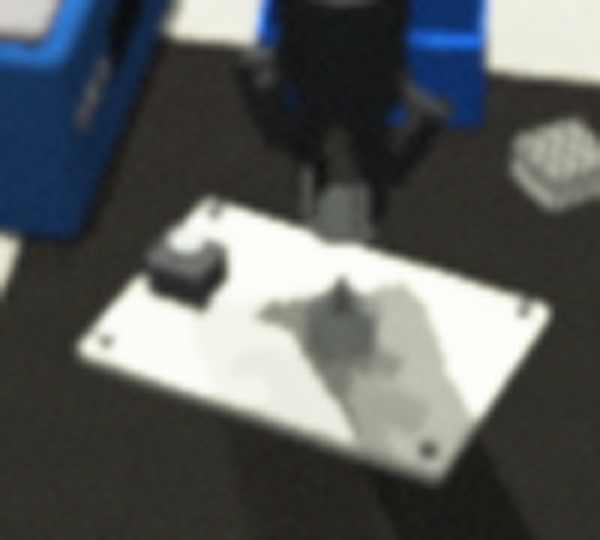

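Run:
```python
from r import *
a=np.radians(-16.1)
place(39,20.8,a);st()
```

```text
above stud t39.43 p [ 590.2  -195.4    99.61] F [-0.3 -0.2 -1.2] gap 27.69
z85.8 [ 589.6 -194.9   85.4] [ 0.9  0.  -0.5] 39.93
z79.8 [ 589.6 -194.9   79.3] [ 0.2 -0.9  0.1] 40.18
z73.8 [ 589.6 -194.9   73.3] [ 0.5 -0.3  0.4] 40.43
z67.8 [ 589.7 -194.9   67.3] [0.9 0.6 0.7] 40.68
z65.8 [ 589.9 -195.1   65.8] [0.6 0.1 0.4] 40.93
z63.8 [ 589.8 -195.    63.7] [ 1.5 -0.4 -0.6] 41.18
z61.8 [ 589.8 -195.    61.7] [ 1.   0.3 -0.1] 41.43
z59.8 [ 590.1 -195.3   59.9] [ 0.6 -0.4  0.2] 41.68
z57.8 [ 590.1 -195.4   59.8] [-2.4  3.1 13.5] 41.93
contact
 t41.93 p [ 590.12 -195.38   59.79] F [-2.6  3.2 12.4] gap 27.66
```

Run:
```python
from r import *
from h import *
import cv2
a=np.radians(-16.1)
arm.servo_line((SX,SY,59.8),speed=60)
arm.gripper_to(60);arm.dwell(.05);st("released")
arm.servo_line((SX,SY,130),speed=250)
arm.movep((450,-20,220),q(a));st("away")
o=[]
for n in("top","side"):
    c=arm.camera(n);np.savez(n+"1.npz",**c);im=c["color"][:,:,::-1]
    r=im[140:230,265:345] if n=="top" else im[130:200,200:300]
    cv2.imwrite(f"pics/end_{n}.png",cv2.resize(np.ascontiguousarray(r),None,fx=6,fy=6,interpolation=cv2.INTER_CUBIC))
    cv2.imwrite(f"pics/endf_{n}.png",im)
    for z in(12,32,39,43,59,66):print(n,z,proj(c,(589.9,-195.1,z)).round(1))
```

```text
released t42.65 p [ 589.87 -195.09   59.67] F [ 0.1 -0.6 -0.2] gap 59.95
away t44.04 p [450.9  -20.38 219.88] F [-0.2 -0.5 -0.2] gap 60.03
top 12 [301.2 188. ]
top 32 [301.8 187.6]
top 39 [302.1 187.5]
top 43 [302.2 187.4]
top 59 [302.7 187. ]
top 66 [303.  186.9]
side 12 [256.4 166.7]
side 32 [256.5 162.6]
side 39 [256.5 161.2]
side 43 [256.5 160.4]
side 59 [256.6 157. ]
side 66 [256.6 155.6]
```

View pics/end_side.png

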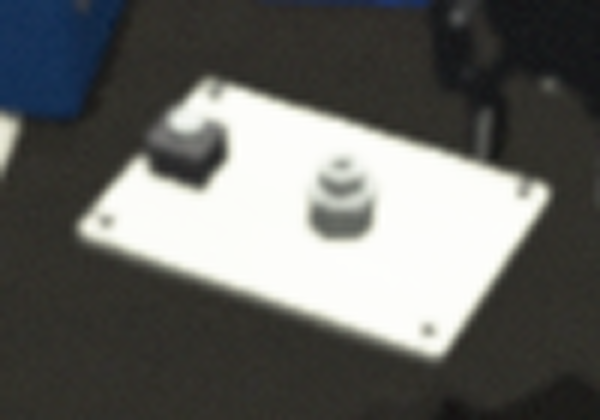

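View pics/endf_top.png

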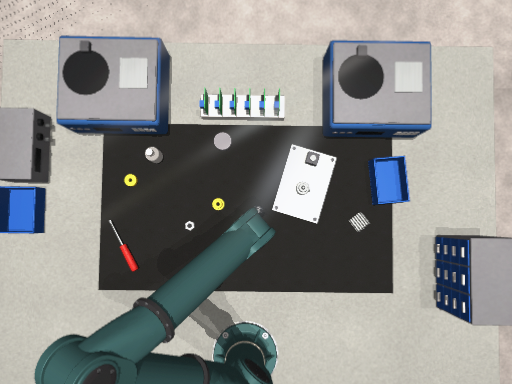

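The side crop shows the full stack level on the plate, with the bushing body up and the stud tip at about (342,160). The top view shows it centred at about (302,188). The three parts are gone from the bench and the other objects have not moved.

Run:
```python
from r import *
st();arm.close_job();print("done")
```

```text
t44.14 p [451.2  -20.99 219.94] F [-0.1  0.2 -0.4] gap 59.92
the job is handed in; nothing more can be done
done
```

The spacer, washer and flanged bushing (flange down) are threaded on the stud in that order and released. I handed the job in at about 44 s of the 69 s allowed; no verdict is reported.

- **Finding the stud:** I estimated it from the two camera views, then pinched it from two directions. That put it at about (589.9, −195.1) mm, within 0.5 mm of the camera estimate.
- **Picking the parts:** I took the three bare-metal parts, not the yellow look-alikes. Each was squeezed once, then gripped again a quarter turn round, so that it sat centred in the jaws.
- **Seating:** Each part stopped with a rise in force at its expected height. The tool height at the stop, against expected, was 29.2 against 29.3 mm for the spacer, 45.3 against 45.5 mm for the washer and 59.8 against 59.8 mm for the bushing.
- **Washer:** It rubbed lightly against the stud on the way down, with up to 5 N sideways and the tool pushed about 1 mm in y. It still went fully home.
- **Final pictures:** They show a level stack with the stud tip visible in the bushing's bore, the gripper well clear, and the other objects where they were. I judged these by eye and did not measure them. One mid-job picture, taken after the washer, was blocked by the arm, so I took it again before placing the bushing.

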